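# Vent the vial warmer: hold its sprung lid at the green band

### The job

Slide the blue-knobbed latch of the vial warmer fully back so that it frees the lid, then lift the lid by its black drum knob against the spring hinge until the red needle stands within the green band on the curved scale. Finish while holding the lid still there: do not let go of it. Leave the things standing round the warmer and the green band where they are.

Things in the scene. Friction and masses are not known exactly. Their poses are not given: they have to be found in the camera images.
- warmer: White vial warmer with a dark base, 190 (x) x 300 (y) x 80 mm high, fixed to the worktop. Origin on the worktop under the middle of its lid; the case reaches from y = -170 to y = +122 mm and x = -95 to +95 mm. Its x axis points to the rear (hinge side), y to the left as seen from the front, z up. Lid in the middle, curved scale on the left (y = +85 to +112 mm, up to 200 mm above the worktop), latch on the right.
- lid (a joint): Angle of the lid in rad: 0 shut, growing as its front edge rises, stop at 1.3. A spring in the hinge always pulls it shut: about 0.7 N m near shut, rising by 0.9 N m per rad, so 3 to 8 N straight across at the knob; released, it falls shut.
- lid_hinge (a point): Middle of the lid's hinge axis, which runs along the warmer's y axis at the rear, 84 mm above the worktop.
- lid_knob (a point): Centre of the black drum knob: a cylinder 30 mm in diameter, 32 mm long, with flat ends, lying along the warmer's y axis before the middle of the lid's front edge. 198 mm from the hinge axis, 4 mm above the lid's middle plane, 88 mm above the worktop when shut; free space round and under it. Lid edge 33 mm, case 23 mm behind it. Axes turn with the lid: x to the hinge, z out of its top.
- lid_needle (a point): Red needle, a 5 mm thick rod at the left edge of the lid that passes over the curved scale, 126 mm from the hinge axis; this point is where it crosses the middle of the scale. Axes as those of the lid.
- band (a joint): Setting of the green band in rad: the lid angle (joint lid) at which the needle stands at the band's middle. Between 0.4 and 0.9. Stiff; to be left alone.
- band_mark (a point): Middle of the green band on the white curved scale; the band reaches 0.08 rad (10 mm) to either side and is 28 mm wide. x axis from here to the hinge axis.
- latch (a joint): Travel of the slide latch in m: 0 to 0.003 at the start (its steel tongue lies over a plate on the right edge of the lid and keeps it shut), 0.030 fully back (free from about 0.019). Slides along the warmer's -y, away from the lid; friction about 2 N, stays where it is left.
- latch_knob (a point): Grip point of the latch's upright blue knob, a cylinder 18 mm in diameter and 30 mm high on a thin neck; this point is in its middle, 14 mm below the knob's top, 112 mm above the worktop and 32 mm above the top of the case. Guide rails 8 mm high run on either side of the slide.
- vial_a_center (a point): Bystander: small capped glass vial, 28 mm in diameter, 60 mm high; centre, half-way up.
- beaker_a_center (a point): Bystander: small beaker, 50 mm in diameter, 59 mm high; centre, half-way up.
- fuses_center (a point): Bystander: small white and blue carton, 36x62x22 mm; centre.
- pen_a_center (a point): Bystander: black and white marker pen lying in front, 17x135x16 mm; centre.

How it is judged:
By the outcome, as a careful person would: the job done as asked, in the order asked, and still so for the second after the job is handed in, while the arm keeps its last pose, push and grip.
It also fails if it takes over 48 s, if anything falls off the work surface, if the arm or the gripper's body presses on something with over 40 N, if the wrist force passes 120 N, or if a joint passes its speed limit or range.

### The arm

A 6-joint arm with a two-finger parallel gripper is mounted at the origin on a cart in front of the work surface, level with it; the furniture and walls round the work are solid. World frame = base frame: x ahead of the robot, y to its left, z up, the work surface at z = 0. Lengths are in m, angles in rad, forces in N, time in s.
With the tool pointing down it reaches from about 0.275 to 1 m from the base axis. Payload 8.4 kg.
Tool frame: the origin (TCP) lies at the very end of the fingers, on their centre line; the grasp point (between the pads) lies 19 mm behind it; z points along the fingers, y is the direction in which the jaws open and shut (so a half turn about z gives the same grasp; the last joint's range is limited). The gripper opens to 85 mm and grips with 20 to 120 N. Pads are 22 mm wide; open, the fingers measure 114 mm over their backs; the gripper's body (76 mm by 85 mm) begins 54 mm behind the grasp point. The pads swing forward as they close: fully open they stand 13 mm farther back than shut.
Start: joints at [-1.127, 0.353, 1.633, -0, 1.155, -0.002], TCP at [0.269, -0.564, 0.231] pointing down, gripper open.
Joint ranges: [-2.63, 2.63], [-0.92, 2.1], [0.06, 2.66], [-1.3, 4.44], [0, 2.69], [-3.02, 3.02]. Speed limits (rad/s): [2.22, 2.22, 2.79, 3.14, 3.14, 3.14].

### API

Orientations are given as a unit quaternion [w, x, y, z].
In Python, from cell import env gives the robot as it stands. The module is installed in compiled form; this text tells all that it offers.
- The arm moves only by the tool step_arm, never from a script. Its argument "deltas" is text: rows parted by semicolons, each of 6 numbers parted by spaces: the shift along the world's x, y, z in cm, then the turn, a rotation vector about the world's x, y, z in degrees. A call has 1 to 8 rows; each row is the pose to reach, as a shift and turn from the pose commanded when the call began; what a row does not reach only later rows make up. A row lasts 1/12 s, in which the tool goes at most 41.7 mm and 7.16 degrees, less where a joint would pass 70% of its speed; a pose out of reach is approached as far as the arm can. A call with a gripper value outside its range is refused whole. "grip" is the finger opening in cm, from 0 to 8.54, set as the call begins (left out, the last holds). The fingers move at their own pace and stop on an object; "squeeze" is the grip in N (left out, the last holds). Time passes only in rows, so rows that repeat a pose let the fingers close. It gives the time, the measured TCP pose, the force and the opening at its end, in the units of the state.
- env.state(): the state, without advancing time (a new reading comes with each control period).
- env.get_image(name): name is "side" or "top" or "wrist"; returns (picture, depth): 384x512x3 uint8, red, green, blue; 384x512 float32, m along the optical axis (not along the pixel's ray), 0 where there is no reading.
- env.camera_params(name): a dict with "fx", "fy", "cx", "cy" (pixels), "k1" (the pictures are not rectified: a ray, as slopes to the right and down, at radius r is drawn at 1 + k1 r^2 times it, then the intrinsics apply), "position" and "rotation" of the camera in the world. Camera axes: x right, y up, looking along -z (the intrinsics and any distortion apply to the point x, -y, -z); pixel columns grow to the right and rows downward; lengths in m; the calibration is good to about 2 mm. A picture is of the moment at which its call begins: read the wrist's pose just before it. camera_params takes no time and is no camera call; for the wrist camera it gives the pose at the moment of the call.
- env.close_job(): hands the job in, once; it reports no verdict.
Trained networks look in the newest picture that a camera, given by its name, has taken for a name from the list of things; names that differ only in an ending like _2 or _b are one class to them, and where a whole thing is asked for, a point or a joint stands for the part that bears it (a point fixed in the world has none). Each returns a list of dicts, best first, with "p" (0 to 1); they miss things now and then, are a little off and sometimes report something else, mostly with a low value. They report only what shows in the picture. A call takes as long as a camera call.
- env.recognise(query, camera): "xyz" ([x, y, z] in m, in the coordinates of the camera as it stood for that picture, good to about 4 mm: the middle of the surface that is visible of it).
- env.masks_of(query, camera): "pixels" (384x512 bool, what is visible of it).
- env.spot_point(query, camera): "xyz" ([x, y, z] in m, in the coordinates of the camera as it stood for that picture, good to about 4 mm: a listed point, or the origin of a listed thing).
The state is a dict: "time_s": time; "joint_pos": joint angles; "dq": joint speeds; "tau": joint torques, N m; "tcp_pos": TCP position; "tool_rot": TCP orientation; "wrist_force": force on the tool from outside, world axes, zero at the start; "wrist_torque": the same for the moment, N m; "grip_width": finger opening in m.
Only numpy, scipy, OpenCV 4.12 (cv2) and the standard library are available. Lean on these libraries where they do the work, as an engineer would, in place of code of your own. Each camera call takes 0.05 s, during which the arm holds its last target.

## Working session

There is one attempt and no reset: what is moved stays moved. The work goes in short steps, Python scripts to look and compute and a tool call to move; the robot and the scene stay as the last step left them, time stands still between calls to the robot, and variables do not carry over. Pictures are saved under pics/ and viewed, and the job is handed in when it is done.

Besides the shell and the picture viewer there is one more tool, called after "Request:" as a command line: name --argument value ..., lists and objects as JSON in quotes. step_arm: Moves the arm, as the interface text tells. Its arguments: {"type":"object","properties":{"deltas":{"type":"string"},"grip":{"type":"number"},"squeeze":{"type":"number"}},"required":["deltas"]}

```bash
mkdir -p pics
cat > h.py <<'E'
import numpy as np, cv2
from cell import env
def cam2w(p,c):
    P=env.camera_params(c); return np.array(P["position"])+np.array(P["rotation"]).reshape(3,3)@np.array(p)
def shot(c,n):
    im,d=env.get_image(c); cv2.imwrite(f"pics/{n}.png",cv2.cvtColor(im,cv2.COLOR_RGB2BGR)); return im,d
E
python3 - <<'E'
from h import *
s=env.state(); print(s)
for c in ("side","top"):
    shot(c,c+"0"); P=env.camera_params(c); print(c,P["position"])
    for q in ["lid_hinge","lid_knob","lid_needle","band_mark","latch_knob","warmer"]:
        r=env.spot_point(q,c)
        print(q,[(round(x["p"],2),cam2w(x["xyz"],c).round(3).tolist()) for x in r[:2]])
print(env.state()["time_s"])
E
```

```text
{'time_s': 0.0, 'joint_pos': array([-1.12738580e+00,  3.53634960e-01,  1.63412597e+00,  7.74130358e-06,
        1.15519140e+00, -2.41605411e-03]), 'dq': array([ 0.00169159,  0.00050553, -0.00066228, -0.00030156,  0.00037533,
       -0.00051715]), 'tau': array([-3.38245831e-03, -6.05272794e+01, -3.42063832e+01, -3.85959056e-04,
        9.51005670e-03, -7.00952069e-05]), 'tcp_pos': array([ 0.26929494, -0.56349005,  0.23057341]), 'tool_rot': array([-6.64151959e-04,  9.75257663e-01,  2.21070189e-01, -1.45236145e-04]), 'wrist_force': array([ 0.73031111,  0.2558412 , -0.96413954]), 'wrist_torque': array([ 0.0064078 ,  0.056852  , -0.02664022]), 'grip_width': 0.08506390524964733}
side [0.39560625 0.54219963 0.56172817]Traceback (most recent call last):
  File "<stdin>", line 7, in <module>
  File "h.py", line 4, in cam2w
    P=env.camera_params(c); return np.array(P["position"])+np.array(P["rotation"]).reshape(3,3)@np.array(p)
                                                           ~~~~~~~~~~~~~~~~~~~~~~~~~~~~~~~^^^^^
ValueError: cannot reshape array of size 4 into shape (3,3)
```

```bash
cat > h.py <<'E'
import numpy as np, cv2
from scipy.spatial.transform import Rotation as R
from cell import env
def q2R(q): q=np.array(q); return R.from_quat([q[1],q[2],q[3],q[0]])
def cam2w(p,c):
    P=env.camera_params(c); return np.array(P["position"])+q2R(P["rotation"]).apply(np.array(p))
def shot(c,n):
    im,d=env.get_image(c); cv2.imwrite(f"pics/{n}.png",cv2.cvtColor(im,cv2.COLOR_RGB2BGR)); return im,d
E
python3 - <<'E'
from h import *
s=env.state(); print(q2R(s["tool_rot"]).as_matrix().round(3))
for c in ("side","top"):
    shot(c,c+"0"); P=env.camera_params(c); print(c,P)
    for q in ["lid_hinge","lid_knob","lid_needle","band_mark","latch_knob","warmer"]:
        r=env.spot_point(q,c)
        print(q,[(round(x["p"],2),cam2w(x["xyz"],c).round(3).tolist()) for x in r[:2]])
print(env.state()["time_s"])
E
```

```text
[[ 0.902  0.431 -0.001]
 [ 0.431 -0.902  0.001]
 [ 0.    -0.001 -1.   ]]
side {'fx': 353.4409400806407, 'fy': 353.4409400806407, 'cx': 255.39493270195533, 'cy': 189.2955611809739, 'k1': 0.006495465104237409, 'position': array([0.39560625, 0.54219963, 0.56172817]), 'rotation': array([-0.09640249, -0.04803759,  0.46662601,  0.87787193])}
lid_hinge [(0.9, [0.7, -0.168, 0.082]), (0.29, [0.604, -0.037, 0.087])]
lid_knob [(0.97, [0.509, -0.109, 0.088])]
lid_needle [(0.65, [0.604, -0.036, 0.087])]
band_mark [(0.5, [0.649, -0.054, 0.181])]
latch_knob [(0.55, [0.554, -0.244, 0.113])]
warmer [(0.73, [0.62, -0.146, 0.001]), (0.27, [0.457, -0.325, 0.013])]
top {'fx': 407.84285860897717, 'fy': 407.84285860897717, 'cx': 261.77432073760946, 'cy': 189.2556607350949, 'k1': -0.06502820349569527, 'position': array([ 0.44528949, -0.11586109,  0.95880494]), 'rotation': array([ 0.71662352,  0.02604324, -0.05023188, -0.69516131])}
lid_hinge [(0.81, [0.7, -0.171, 0.089])]
lid_knob [(0.84, [0.507, -0.114, 0.087])]
lid_needle [(0.75, [0.602, -0.033, 0.086]), (0.68, [0.558, -0.242, 0.111])]
band_mark [(0.42, [0.65, -0.046, 0.18])]
latch_knob [(0.72, [0.556, -0.243, 0.115])]
warmer [(0.6, [0.622, -0.147, 0.001])]
0.8
```

View pics/side0.png

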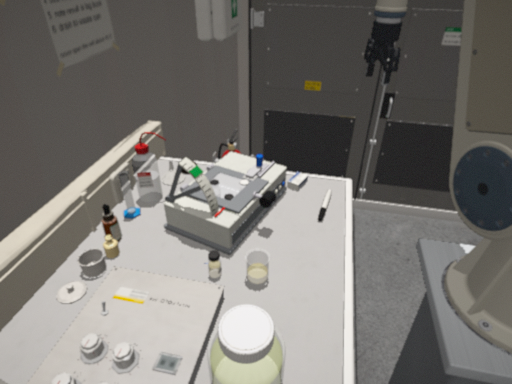

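View pics/top0.png

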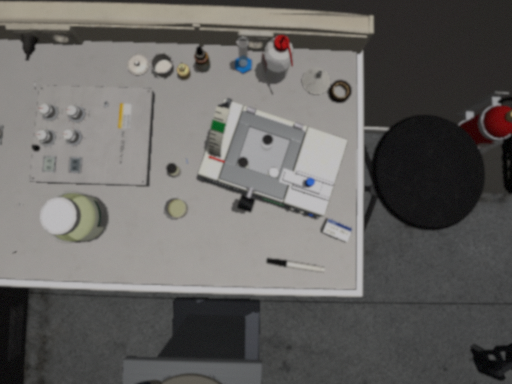

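Request:
step_arm --deltas "2.7 3 -0.6 0 0 -6;5.4 6 -1.2 0 0 -12;8.1 9 -1.8 0 0 -18;10.8 12 -2.4 0 0 -24;13.5 15 -3 0 0 -30;16.2 18 -3.6 0 0 -36;18.9 21 -4.2 0 0 -42.2;21.6 24 -4.8 0 0 -42.2" --grip 4.5 --squeeze 40

```text
time_s: 1.47
tcp_pos: [0.4866, -0.3223, 0.1832]
tool_rot: [0.0, 0.989, -0.148, 0.0]
wrist_force: [-0.2, -0.3, 0.6]
grip_width: 0.0451
```

Request:
step_arm --deltas "2.7 3 -0.3 0 0 0;5 6 -0.6 0 0 0;6.9 7.9 -0.6 0 0 0;6.9 7.9 -0.6 0 0 0"

```text
time_s: 1.8
tcp_pos: [0.5577, -0.2413, 0.1772]
tool_rot: [-0.001, 0.99, -0.143, 0.001]
wrist_force: [0.2, -0.9, -0.0]
grip_width: 0.045
```

Run:
```python
from h import *
s=env.state(); print(s["time_s"],s["tcp_pos"],q2R(s["tool_rot"]).as_matrix().round(3),s["joint_pos"])
shot("wrist","w1")
for q in ["latch_knob"]:
    r=env.spot_point(q,"wrist")
    print(q,[(round(x["p"],2),cam2w(x["xyz"],"wrist").round(3).tolist()) for x in r[:2]])
```

```text
1.8 [ 0.55768405 -0.2412828   0.17721477] [[ 0.959 -0.283  0.002]
 [-0.283 -0.959  0.001]
 [ 0.001 -0.001 -1.   ]] [-4.11594423e-01  3.80873780e-01  1.72273853e+00  1.63194322e-03
  1.03683251e+00  1.44559037e+00]
latch_knob [(0.76, [0.548, -0.243, 0.111]), (0.37, [0.509, -0.114, 0.088])]
```

View pics/w1.png

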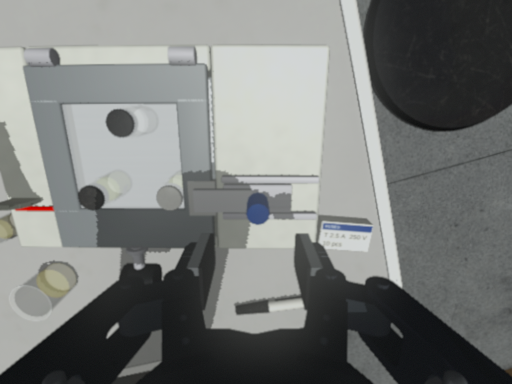

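Request:
step_arm --deltas "-0.4 -0.1 -3 0 0 0;-0.4 -0.1 -6 0 0 0;-0.4 -0.1 -8.2 0 0 0;-0.4 -0.1 -8.2 0 0 0"

```text
time_s: 2.23
tcp_pos: [0.5491, -0.247, 0.0939]
tool_rot: [-0.0, 0.989, -0.146, -0.001]
wrist_force: [-0.8, 0.1, 0.1]
grip_width: 0.0447
```

Request:
step_arm --deltas "0 0 0 0 0 0;0 0 0 0 0 0;0 0 0 0 0 0;0 0 0 0 0 0" --grip 0

```text
time_s: 2.57
tcp_pos: [0.5498, -0.2468, 0.0958]
tool_rot: [0.0, 0.989, -0.145, -0.0]
wrist_force: [-3.8, -1.3, 5.3]
grip_width: 0.0167
```

Request:
step_arm --deltas "-0.15 -0.5 0 0 0 0;-0.3 -1 0 0 0 0;-0.45 -1.5 0 0 0 0;-0.6 -2 0 0 0 0;-0.7 -2.4 0 0 0 0;-0.7 -2.4 0 0 0 0"

```text
time_s: 3.07
tcp_pos: [0.5429, -0.2697, 0.0958]
tool_rot: [-0.001, 0.989, -0.146, -0.0]
wrist_force: [-2.5, 6.2, 8.4]
grip_width: 0.0166
```

Request:
step_arm --deltas "-0.1 -0.3 0 0 0 0;-0.15 -0.5 0 0 0 0;-0.2 -0.7 0 0 0 0;-0.2 -0.7 0 0 0 0"

```text
time_s: 3.4
tcp_pos: [0.5427, -0.2705, 0.0958]
tool_rot: [-0.005, 0.989, -0.146, -0.0]
wrist_force: [8.3, 38.0, 12.2]
grip_width: 0.0172
```

Run:
```python
from h import *
shot("wrist","w2");shot("side","s2")
for c in("side","wrist"):
    r=env.spot_point("latch_knob",c)
    print([(round(x["p"],2),cam2w(x["xyz"],c).round(3).tolist()) for x in r[:2]])
```

```text
[(0.5, [0.548, -0.271, 0.113])]
[(0.81, [0.543, -0.267, 0.111])]
```

View pics/w2.png

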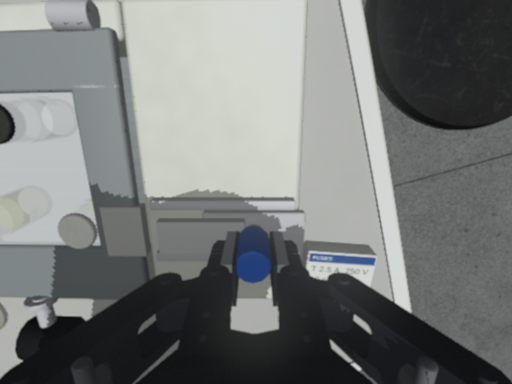

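Request:
step_arm --deltas "0.1 0.4 0 0 0 0;0.15 0.5 0 0 0 0"

```text
time_s: 3.77
tcp_pos: [0.543, -0.2698, 0.0958]
tool_rot: [-0.001, 0.989, -0.145, -0.0]
wrist_force: [-3.0, 8.4, 8.6]
grip_width: 0.0171
```

Request:
step_arm --deltas "0 0 0 0 0 0;0 0 0 0 0 0;0 0 0 0 0 0;0 0 3 0 0 0;0 0 7 0 0 0;0 0 10 0 0 0;0 0 10 0 0 0" --grip 5

```text
time_s: 4.35
tcp_pos: [0.5461, -0.2742, 0.2018]
tool_rot: [0.002, 0.989, -0.145, 0.005]
wrist_force: [2.3, 0.3, 0.4]
grip_width: 0.0501
```

Run:
```python
from h import *
s=env.state(); print(s["time_s"],s["tcp_pos"],q2R(s["tool_rot"]).as_matrix().round(3))
for c in ("side","top","wrist"):
    shot(c,c+"3")
    for q in ["lid_hinge","lid_knob","lid_needle","band_mark","latch_knob"]:
        r=env.spot_point(q,c)
        print(c,q,[(round(x["p"],2),cam2w(x["xyz"],c).round(3).tolist()) for x in r[:2]])
```

```text
4.35 [ 0.54606563 -0.27420081  0.2017598 ] [[ 0.958 -0.287  0.009]
 [-0.287 -0.958 -0.005]
 [ 0.01   0.002 -1.   ]]
side lid_hinge [(0.66, [0.697, -0.168, 0.086])]
side lid_knob [(0.84, [0.509, -0.112, 0.088])]
side lid_needle [(0.89, [0.603, -0.041, 0.087])]
side band_mark [(0.52, [0.649, -0.059, 0.182])]
side latch_knob [(0.76, [0.549, -0.269, 0.112]), (0.49, [0.459, -0.326, 0.015])]
top lid_hinge [(0.56, [0.698, -0.174, 0.084])]
top lid_knob [(0.76, [0.506, -0.11, 0.09])]
top lid_needle [(0.82, [0.601, -0.037, 0.086])]
top band_mark [(0.71, [0.649, -0.05, 0.18])]
top latch_knob [(0.55, [0.546, -0.271, 0.115])]
wrist lid_hinge [(0.65, [0.7, -0.166, 0.081])]
wrist lid_knob [(0.77, [0.509, -0.115, 0.086]), (0.33, [0.625, -0.145, 0.002])]
wrist lid_needle [(0.6, [0.602, -0.038, 0.085])]
wrist band_mark []
wrist latch_knob [(0.75, [0.543, -0.267, 0.111])]
```

View pics/wrist3.png

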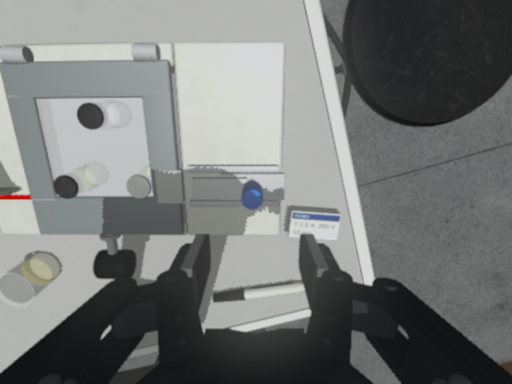

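Request:
step_arm --deltas "-1.6 3.5 0 -1.7 -5.7 0;-3.2 7 0 -3.4 -11.4 0;-4.8 10.5 0 -5.1 -17.1 0;-6.4 14 -1 -6.8 -22.8 0;-7.8 17.3 -2.5 -8.6 -28.7 0;-7.8 17.3 -4.2 -8.6 -28.7 0;-7.8 17.3 -4.2 -8.6 -28.7 0" --grip 6.2

```text
time_s: 5.83
tcp_pos: [0.4594, -0.0958, 0.1494]
tool_rot: [0.036, 0.956, -0.139, 0.254]
wrist_force: [-2.5, 0.3, -1.9]
grip_width: 0.0622
```

Run:
```python
from h import *
s=env.state(); print(s["time_s"],s["tcp_pos"],q2R(s["tool_rot"]).as_matrix().round(3),s["joint_pos"].round(2),s["grip_width"])
shot("wrist","w4")
for c in ("wrist",):
    r=env.spot_point("lid_knob",c)
    print([(round(x["p"],2),cam2w(x["xyz"],c).round(3).tolist()) for x in r[:2]])
```

```text
5.8333 [ 0.45940757 -0.09581422  0.14941534] [[ 0.832 -0.285  0.475]
 [-0.248 -0.958 -0.141]
 [ 0.496 -0.001 -0.869]] [-0.16  0.04  2.39 -0.31  0.2   1.99] 0.06220722897271848
[(0.7, [0.515, -0.114, 0.09])]
```

View pics/w4.png

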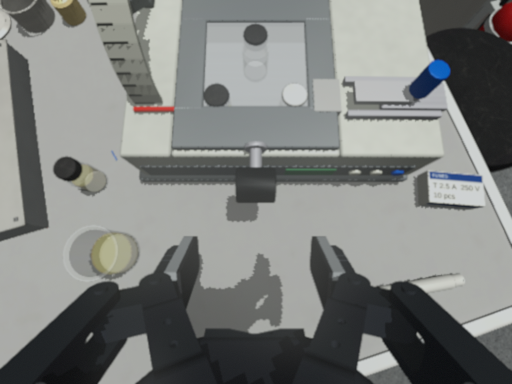

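Request:
step_arm --deltas "0 0 0 0 0 0;0 0 0 0 0 0;1.2 -0.35 -2.2 0 0 0;2.4 -0.7 -4.4 0 0 0;3.1 -0.9 -5.6 0 0 0;3.1 -0.9 -5.6 0 0 0"

```text
time_s: 6.43
tcp_pos: [0.4952, -0.1105, 0.1041]
tool_rot: [0.041, 0.955, -0.141, 0.257]
wrist_force: [-0.1, -0.6, 0.7]
grip_width: 0.062
```

Request:
step_arm --deltas "0.6 -0.2 -1 0 0 0;1.2 -0.4 -2 0 0 0;1.9 -0.5 -3.1 0 0 0;1.9 -0.5 -3.1 0 0 0;1.9 -0.5 -3.1 0 0 0"

```text
time_s: 6.85
tcp_pos: [0.5158, -0.1163, 0.0822]
tool_rot: [0.039, 0.957, -0.141, 0.25]
wrist_force: [0.4, -0.5, 0.4]
grip_width: 0.0621
```

Run:
```python
from h import *
s=env.state(); print(s["time_s"],s["tcp_pos"],q2R(s["tool_rot"]).as_matrix().round(3),s["joint_pos"].round(2),s["wrist_force"])
shot("wrist","w5");shot("side","s5")
```

```text
6.85 [ 0.51576234 -0.11632778  0.08221193] [[ 0.835 -0.289  0.468]
 [-0.25  -0.957 -0.145]
 [ 0.49   0.004 -0.872]] [-0.19  0.29  2.32 -1.29  0.06  2.95] [ 0.43411298 -0.45911351  0.44952996]
```

View pics/w5.png

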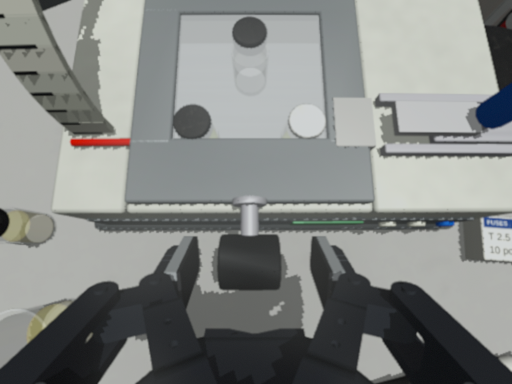

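View pics/s5.png

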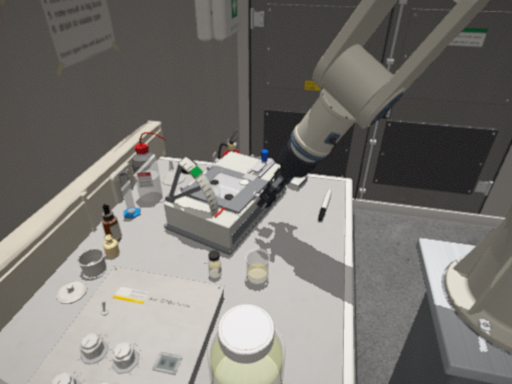

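Request:
step_arm --deltas "-0.6 0.2 1.3 0 0 0;-1.4 0.4 2.6 0 0 0;-2.8 0.8 5.2 0 0 0;-4 1.2 7.5 1 3.4 0;-4 1.2 8 2.9 9.6 0;-4 1.2 9 4.8 16 0;-4 1.2 9 5.7 19.2 0;-4 1.2 9 5.7 19.2 0"

```text
time_s: 7.62
tcp_pos: [0.4751, -0.101, 0.1764]
tool_rot: [0.011, 0.986, -0.143, 0.08]
wrist_force: [1.2, -0.9, 0.1]
grip_width: 0.0622
```

Run:
```python
from h import *
s=env.state(); print(s["time_s"],s["tcp_pos"],q2R(s["tool_rot"]).as_matrix().round(3),s["joint_pos"].round(2),s["wrist_force"])
```

```text
7.6167 [ 0.47513327 -0.1009699   0.17638169] [[ 0.946 -0.283  0.155]
 [-0.28  -0.959 -0.045]
 [ 0.162 -0.001 -0.987]] [-0.2   0.12  2.09 -0.02  0.77  1.67] [ 1.22681511 -0.90634959  0.0778065 ]
```

Request:
step_arm --deltas "1.3 -0.5 -1.8 0 0 0;2.5 -0.9 -3.6 0 0 0;2.9 -1 -6 0 0 0;3.2 -1.1 -8 0 0 0;3.5 -1.2 -10 0 0 0;3.5 -1.2 -10.5 0 0 0;3.5 -1.2 -10.5 0 0 0"

```text
time_s: 8.2
tcp_pos: [0.5083, -0.1149, 0.0659]
tool_rot: [0.014, 0.986, -0.144, 0.078]
wrist_force: [-0.6, 0.6, 0.8]
grip_width: 0.0624
```

Run:
```python
from h import *
s=env.state(); print(s["time_s"],s["tcp_pos"],q2R(s["tool_rot"]).as_matrix().round(3),s["joint_pos"].round(2),s["wrist_force"])
shot("wrist","w6")
r=env.spot_point("lid_knob","wrist")
print([(round(x["p"],2),cam2w(x["xyz"],"wrist").round(3).tolist()) for x in r[:2]])
```

```text
8.2 [ 0.50828343 -0.11490394  0.0659428 ] [[ 0.946 -0.287  0.15 ]
 [-0.282 -0.958 -0.049]
 [ 0.158  0.004 -0.987]] [-0.21  0.36  2.1  -0.03  0.52  1.67] [-0.5503047   0.57021534  0.80853329]
[(0.67, [0.514, -0.112, 0.091])]
```

View pics/w6.png

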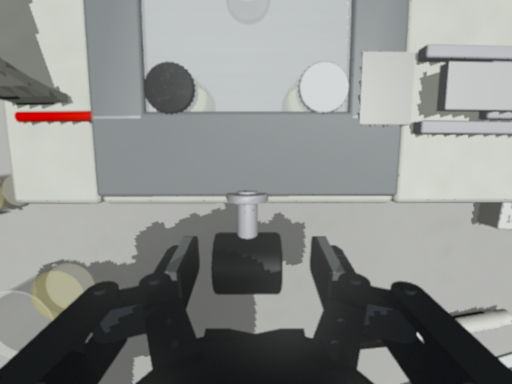

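Request:
step_arm --deltas "0 0 0 0 0 0;0 0 0 0 0 0;0 0 0 0 0 0;0 0 0 0 0 0;0 0 0 0 0 0" --grip 0 --squeeze 60

```text
time_s: 8.72
tcp_pos: [0.5108, -0.1127, 0.0683]
tool_rot: [0.012, 0.986, -0.145, 0.081]
wrist_force: [1.4, 25.6, 8.2]
grip_width: 0.0312
```

Run:
```python
from h import *
s=env.state(); print(s["time_s"],s["tcp_pos"],s["wrist_force"],s["grip_width"])
shot("wrist","w7")
```

```text
8.7167 [ 0.51084251 -0.11265589  0.06830011] [ 1.41007552 25.62197691  8.22475258] 0.03119314580401914
```

View pics/w7.png

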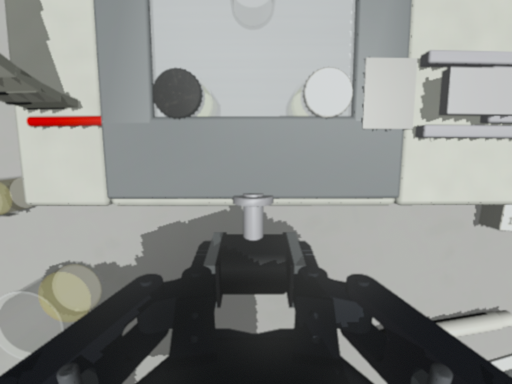

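```bash
cat > arc.py <<'E'
import numpy as np
th=np.radians(-16.7); xw=np.array([np.cos(th),np.sin(th)])
bm=np.array([.6493,-.052,.181]); h=np.array([.699,-.170,.084]); nd=np.array([.6025,-.037,.0865])
def ang(p): v=p-h; return np.arctan2(v[2],-(v[:2]@xw)), np.hypot(v[2],v[:2]@xw)
if __name__=="__main__":
    print(ang(bm),ang(nd))
    p=np.radians(9.3)
    def tcp(a):
        k=.198*np.array([-np.cos(a+.02),np.sin(a+.02)]); q=p-a/2
        return k+.020*np.array([np.sin(q),-np.cos(q)])
    for a in np.arange(0,0.96,.1):
        d=(tcp(a)-tcp(0))*100; r=np.degrees(a/2)
        print(round(a,2),(d[0]*xw).round(2),d[1].round(2),(r*np.array([.287,.958])).round(1))
E
python3 arc.py
```

```text
(np.float64(0.8719411840843769), np.float64(0.12670145304433875)) (np.float64(0.019132931602829077), np.float64(0.13067273678669544))
0.0 [ 0. -0.] 0.0 [0. 0.]
0.1 [ 0.04 -0.01] 1.96 [0.8 2.7]
0.2 [ 0.26 -0.08] 3.9 [1.6 5.5]
0.3 [ 0.67 -0.2 ] 5.81 [2.5 8.2]
0.4 [ 1.26 -0.38] 7.65 [ 3.3 11. ]
0.5 [ 2.03 -0.61] 9.42 [ 4.1 13.7]
0.6 [ 2.95 -0.89] 11.1 [ 4.9 16.5]
0.7 [ 4.04 -1.21] 12.67 [ 5.8 19.2]
0.8 [ 5.26 -1.58] 14.11 [ 6.6 22. ]
0.9 [ 6.62 -1.99] 15.41 [ 7.4 24.7]
```

Request:
step_arm --deltas "0 0.2 0 0 0 0;0 0.3 1 0.4 1.4 0;0 0.3 2 0.8 2.7 0;0.1 0.25 3 1.2 4.1 0;0.3 0.2 3.9 1.6 5.5 0;0.3 0.2 3.9 1.6 5.5 0"

```text
time_s: 9.27
tcp_pos: [0.5135, -0.1129, 0.1074]
tool_rot: [0.007, 0.989, -0.145, 0.03]
wrist_force: [2.2, 3.7, -6.1]
grip_width: 0.0313
```

```bash
python3 - <<'E'
from h import *
s=env.state(); print(s["time_s"],s["tcp_pos"],s["wrist_force"],s["wrist_torque"],s["grip_width"])
shot("side","s8")
E
python3 -c "
import cv2;i=cv2.imread('pics/s8.png')[120:280,140:340];cv2.imwrite('pics/s8c.png',cv2.resize(i,None,fx=3.5,fy=3.5))"
```

```text
9.2667 [ 0.51345375 -0.11292097  0.10744131] [ 2.24332857  3.72860838 -6.07137692] [ 0.86064049 -0.02834393  0.25864171] 0.031255074399381876
```

View pics/s8c.png

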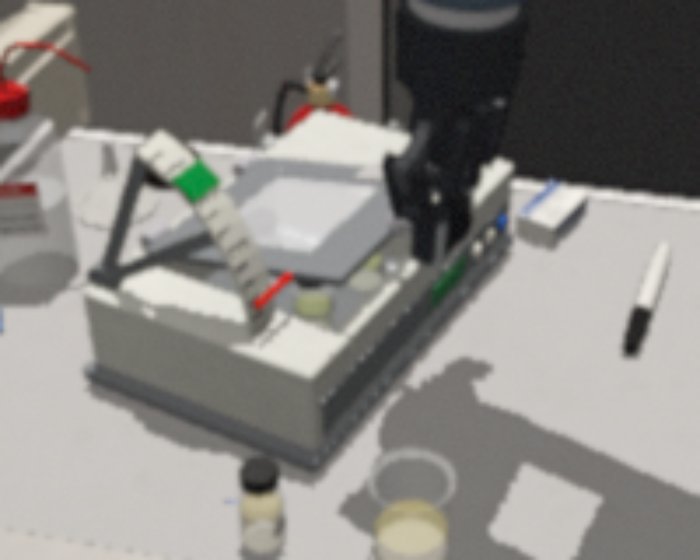

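Request:
step_arm --deltas "0.4 -0.1 1.9 0.9 2.7 0;1 -0.3 3.75 1.7 5.5 0;1.8 -0.5 5.5 2.5 8.2 0;2.7 -0.8 7.2 3.3 11 0;3.8 -1.1 8.8 4.2 13.7 0;5 -1.5 10.2 5 16.5 0;5 -1.5 10.2 5 16.5 0;5 -1.5 10.2 5 16.5 0"

```text
time_s: 9.98
tcp_pos: [0.5611, -0.1271, 0.2073]
tool_rot: [-0.016, 0.982, -0.144, -0.121]
wrist_force: [-7.8, 5.8, 3.8]
grip_width: 0.0312
```

```bash
cat > look.py <<'E'
from h import *; import sys
from arc import ang
n=sys.argv[1]
s=env.state(); print(s["time_s"],s["tcp_pos"],s["wrist_force"],s["wrist_torque"],s["grip_width"],s["joint_pos"].round(2))
for c in ("side","top"):
    shot(c,c+n)
    for q in ["lid_knob","lid_needle","band_mark"]:
        r=env.spot_point(q,c)
        for x in r[:1]:
            w=cam2w(x["xyz"],c); print(c,q,round(x["p"],2),w.round(3),np.round(ang(w),3))
i=cv2.imread(f'pics/side{n}.png')[130:260,150:320];cv2.imwrite(f'pics/sc{n}.png',cv2.resize(i,None,fx=4.5,fy=4.5,interpolation=cv2.INTER_CUBIC))
i=cv2.imread(f'pics/top{n}.png')[80:230,170:350];cv2.imwrite(f'pics/tc{n}.png',cv2.resize(i,None,fx=4,fy=4,interpolation=cv2.INTER_CUBIC))
E
python3 look.py 9
```

```text
9.9833 [ 0.56109171 -0.127063    0.20731098] [-7.82899652  5.83121475  3.83570245] [ 0.89095552  0.53713916 -0.20878737] 0.031206593769038313 [-0.23  0.43  1.59  0.01  1.36  1.63]
side lid_knob 0.81 [ 0.564 -0.127  0.227] [0.789 0.201]
side lid_needle 0.78 [ 0.637 -0.048  0.174] [0.761 0.13 ]
side band_mark 0.62 [ 0.65  -0.055  0.181] [0.88  0.125]
top lid_knob 0.55 [ 0.46  -0.323  0.008] [-0.388  0.2  ]
top lid_needle 0.68 [ 0.376 -0.231  0.009] [-0.252  0.301]
top band_mark 0.39 [ 0.653 -0.047  0.182] [0.89  0.126]
```

View pics/sc9.png

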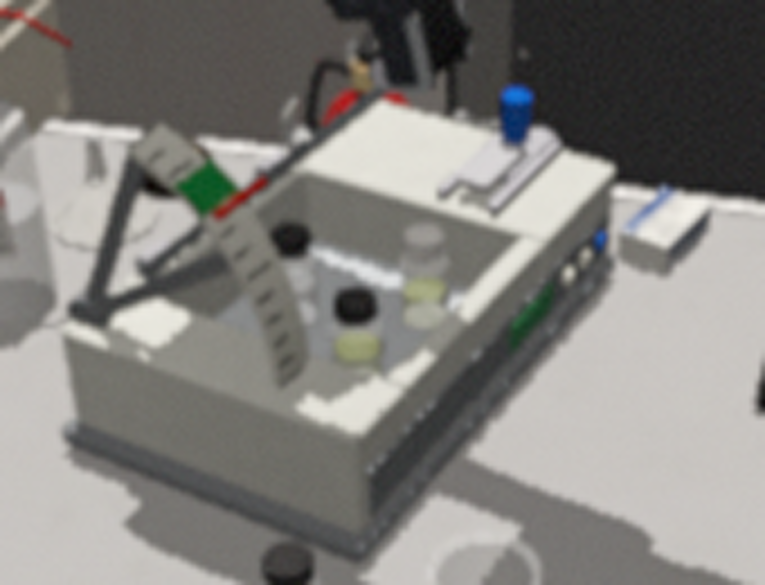

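View pics/tc9.png

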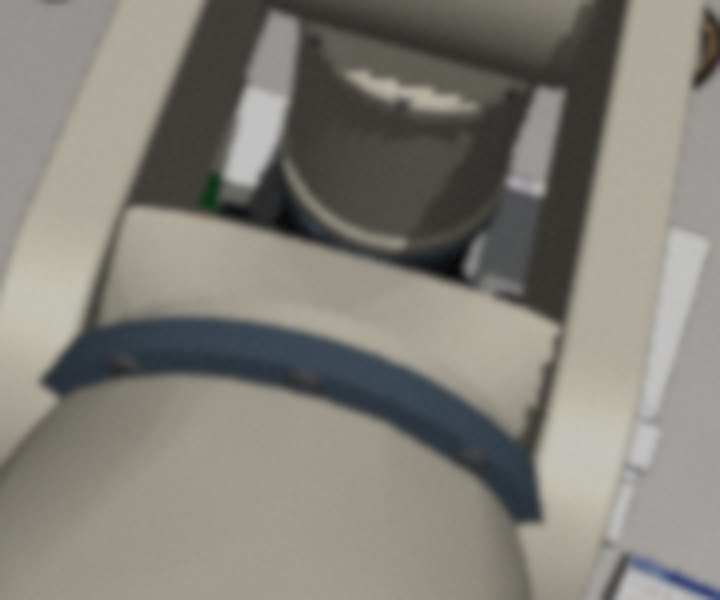

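Request:
step_arm --deltas "0.6 -0.2 0.7 0.4 1.3 0;1.3 -0.4 1.3 0.8 2.7 0;1.3 -0.4 1.3 0.8 2.7 0;1.3 -0.4 1.3 0.8 2.7 0"

```text
time_s: 10.72
tcp_pos: [0.573, -0.1306, 0.2194]
tool_rot: [-0.02, 0.979, -0.143, -0.146]
wrist_force: [-7.4, 6.5, -1.6]
grip_width: 0.0308
```

```bash
python3 look.py 10
```

```text
10.7167 [ 0.57296761 -0.13063866  0.21942419] [-7.38941715  6.54298232 -1.55744508] [ 1.11281908  1.10071238 -0.2021814 ] 0.030840533202566373 [-0.23  0.47  1.51  0.01  1.45  1.62]
side lid_knob 0.7 [ 0.578 -0.128  0.235] [0.868 0.198]
side lid_needle 0.57 [ 0.646 -0.05   0.183] [0.857 0.131]
side band_mark 0.48 [ 0.649 -0.054  0.179] [0.864 0.125]
```

View pics/sc10.png

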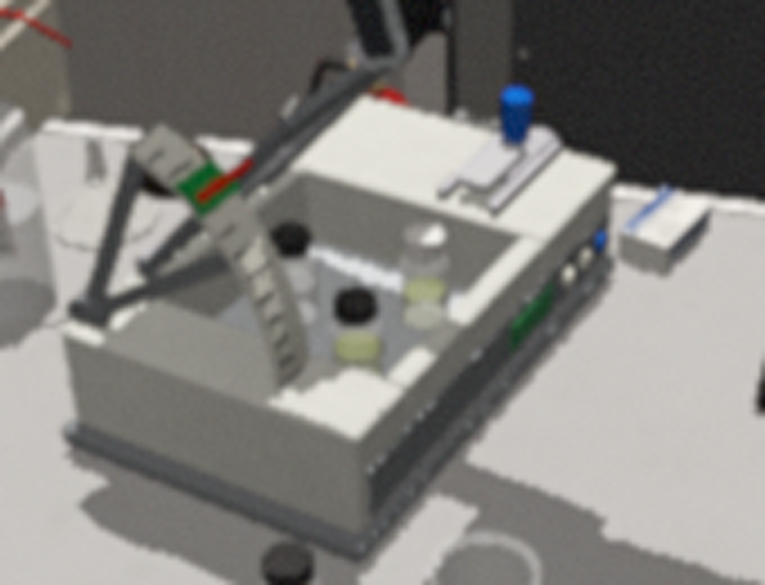

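Request:
step_arm --deltas "0.1 0 0.1 0 0 0;0.1 0 0.1 0 0 0;0.1 0 0.1 0 0 0;0.1 0 0.1 0 0 0;0.1 0 0.1 0 0 0;0.1 0 0.1 0 0 0;0.1 0 0.1 0 0 0;0.1 0 0.1 0 0 0"

```text
time_s: 11.78
tcp_pos: [0.5736, -0.1308, 0.2199]
tool_rot: [-0.02, 0.979, -0.143, -0.146]
wrist_force: [-7.4, 4.9, -5.6]
grip_width: 0.031
```

Request:
step_arm --deltas "0 0 0 0 0 0;0 0 0 0 0 0;0 0 0 0 0 0;0 0 0 0 0 0;0 0 0 0 0 0;0 0 0 0 0 0;0 0 0 0 0 0;0 0 0 0 0 0"

```text
time_s: 12.45
tcp_pos: [0.5736, -0.1308, 0.2199]
tool_rot: [-0.02, 0.979, -0.143, -0.146]
wrist_force: [-7.2, 4.6, -5.8]
grip_width: 0.0313
```

```bash
python3 look.py 11
```

```text
12.45 [ 0.57356197 -0.1307527   0.21994729] [-7.18687074  4.63070466 -5.75194965] [ 0.94859841  1.07619178 -0.16801006] 0.03125219293155266 [-0.23  0.47  1.51  0.01  1.45  1.62]
side lid_knob 0.57 [ 0.578 -0.131  0.238] [0.879 0.199]
side lid_needle 0.94 [ 0.642 -0.051  0.184] [0.845 0.134]
side band_mark 0.38 [ 0.652 -0.053  0.181] [0.89  0.125]
top lid_knob 0.28 [ 0.456 -0.321  0.006] [-0.39   0.204]
```

View pics/sc11.png

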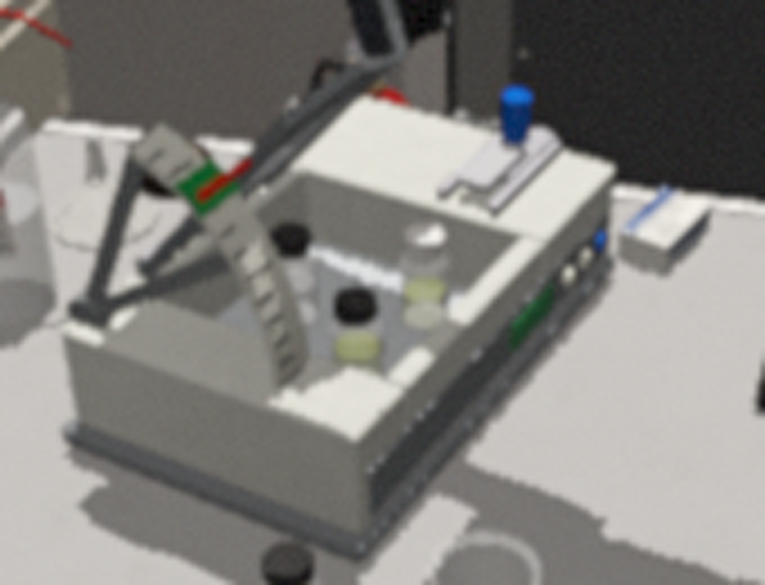

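View pics/side11.png

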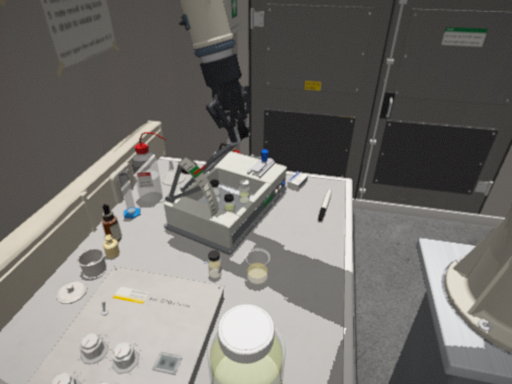

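Request:
step_arm --deltas "0.2 -0.1 0.2 0 0 0;0.2 -0.1 0.2 0 0 0;0.2 -0.1 0.2 0 0 0;0.2 -0.1 0.2 0 0 0;0.2 -0.1 0.2 0 0 0;0.2 -0.1 0.2 0 0 0"

```text
time_s: 13.35
tcp_pos: [0.5757, -0.1315, 0.2217]
tool_rot: [-0.02, 0.979, -0.143, -0.146]
wrist_force: [-4.8, 6.7, -7.2]
grip_width: 0.0312
```

```bash
python3 look.py 12
```

```text
13.35 [ 0.57570253 -0.13147859  0.22169812] [-4.81217583  6.68877219 -7.19683465] [ 1.08831323  0.91318927 -0.306499  ] 0.03116401577692327 [-0.23  0.47  1.5   0.01  1.46  1.62]
side lid_knob 0.7 [ 0.58  -0.131  0.237] [0.885 0.198]
side lid_needle 0.79 [ 0.646 -0.051  0.185] [0.87  0.132]
side band_mark 0.57 [ 0.653 -0.053  0.181] [0.896 0.125]
```

View pics/sc12.png

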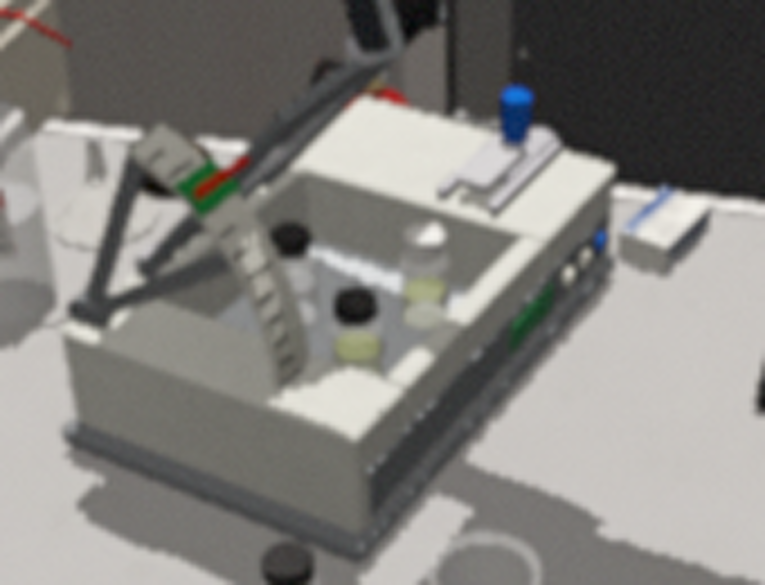

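The needle is in the middle of the band with green on both sides of it, and the hold is steady, so I am handing in.

```bash
python3 -c "
from h import *
print(env.state()['time_s'],env.close_job())"
```

```text
the job is handed in; nothing more can be done
13.75 None
```

The latch is fully back and the lid is held with the needle in the green band; I handed the job in at 13.75 s with the gripper still holding the knob.

- **Latch:** I pulled the blue knob back until it hit its stop, where the wrist force reached 38 N. The pictures show the tongue clear of the lid. The measured travel was about 24–28 mm depending on the camera, short of the 27–30 mm expected, so "fully back" rests mainly on hitting the stop.
- **Lid:** I gripped the drum knob on its flat ends with a 60 N squeeze and lifted the lid along its arc. The last picture shows the needle near the middle of the band, with green on both sides.
- **Angle:** The network put the needle at 0.87 rad and the band at 0.90 rad. The band readings varied between 0.86 and 0.90 rad. The half-width is 0.08 rad, so the needle is inside the band on any of them.
- **Hold:** The pose stayed steady over more than half a second of holding before a last 3 mm raise, with about 10 N on the wrist. After that raise the top camera could not see the needle because the arm was in the way, so the final check is from the side camera only.
- **One correction:** My first approach to the drum knob was tilted too far and ran the wrist close to its joint limits. I backed off and came in again nearly upright.
- **Bystanders:** I saw no sign in the pictures that the things round the warmer or the band had moved, but I did not measure them.

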